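# Clamp the tin in the shaker and preset its air valve

## Task

Get the bench tin shaker ready to run: first wind its clamp crank clockwise until the rubber pad presses the paint tin down firmly on the deck. Then, to set the speed, close the air valve's handwheel clockwise until it is hard against its stop and back it off exactly two full turns. Finish with the gripper still holding the grip of the handwheel there, so that it cannot creep; leave the tin clamped and do not push the other things on the bench about.

Things in the scene. Friction and masses are not known exactly. Their poses are not given: they have to be found in the camera images.
- shaker: grey bench machine, 120 x 310 mm on plan, fixed to the bench. Origin under its middle on the bench top; its x points to its back (away from the robot), its y to its left. On its left half a deck (top 62 mm over the bench) with two columns and a bridge (top 202 mm, column nuts to 214 mm); on its right half the valve block with the handwheel on top and a small gauge in front, lower than the wheel.
- clamp_axis (a point): point on the vertical axis of the clamp screw, at the top of the bridge, 202 mm over the bench (fixed to the machine)
- clamp_plate: pressure plate that slides down the two columns as the crank is wound; origin at the centre of the underside of its round rubber pad (54 mm across). It moves straight down 12 mm per turn of the crank; at the start the pad is 11 to 24 mm above the lid of the tin.
- crank (a joint): angle of the clamp crank in rad, growing clockwise as seen from above, which lowers the plate; it turns easily (about 4 N at the grip) until the pad meets the tin, stays where it is left, and then stiffens steeply: about 25 degrees past first touch it presses firmly (some 70 N) and takes about 10 to 15 N at the grip
- crank_grip: black upright grip of the clamp crank, 20 mm across, 46 mm tall, free above; origin at the centre of its foot, z up along it. It stands 37 mm from the clamp axis, revolves freely on its own pin, goes round with the crank and down with the plate (its foot lies 96 mm above the pad's underside). The crank arm is just below its foot.
- tin: closed paint tin, 67 mm across, 73 mm tall over the rim (the pad bears at 72 mm), loose, standing in a shallow locating ring on the deck; origin at the centre of its underside
- valve_axis (a point): point on the vertical axis of the valve stem, just below the handwheel, 118 mm over the bench (fixed to the machine); 185 mm to the right of the clamp axis
- valve_wheel (a joint): opening angle of the valve in rad: 0 is closed against the hard stop, growing anticlockwise as seen from above (6.283 per turn). It starts 0.5 to 1.3 turns open, turns with about 1.6 N at the grip and stays where it is left.
- wheel_grip: black upright grip on the rim of the handwheel (wheel 82 mm across, its top face 141 mm over the bench), 20 mm across, 46 mm tall; origin at the centre of its foot, 142 mm over the bench, z up along it. It stands 32 mm from the valve axis, revolves freely on its own pin and goes round with the wheel without rising.
- strainers: bystander: stack of paper strainer cones, 71 mm across, 78 mm tall, origin under its middle
- stick_cup: bystander: grey cup of stir sticks, 136 mm across, 190 mm tall, origin under it
- air_cap: bystander: small spray-gun air cap, 30 mm across, 24 mm tall, origin under its middle
Mind the look-alikes: they are no part of the job. Leave any pink look-alike of the tin alone.

How it is judged:
By the outcome, as a careful person would: the job done as asked, in the order asked, and still so for the second after the job is handed in, while the arm keeps its last pose, push and grip.
It also fails if it takes over 72 s, if anything falls off the work surface, if the arm or the gripper's body presses on something with over 40 N, if the wrist force passes 120 N, or if a joint passes its speed limit or range.

## Robot

A 6-joint arm with a two-finger parallel gripper is mounted at the origin on the work surface; the furniture and walls round the work are solid. World frame = base frame: x ahead of the robot, y to its left, z up, the work surface at z = 0. Lengths are in m, angles in rad, forces in N, time in s.
With the tool pointing down it reaches from about 0.3 to 0.825 m from the base axis. Payload 5.4 kg.
Tool frame: the origin (TCP) lies at the very end of the fingers, on their centre line; the grasp point (between the pads) lies 19 mm behind it; z points along the fingers, x is the direction in which the jaws open and shut, and the axes are right-handed (so a half turn about z gives the same grasp; the last joint's range is limited). The gripper opens to 92 mm and grips with 3 to 60 N. Pads are 20 mm wide; open, the fingers measure 128 mm over their backs; the gripper's body (75 mm by 189 mm) begins 69 mm behind the grasp point.
Start: joints at [0.892, 0.158, 1.597, -0, 1.386, -0.21], TCP at [0.26, 0.513, 0.215] pointing down, gripper open.
Joint ranges: [-2.91, 2.91], [-0.94, 2.29], [0.18, 2.7], [-1.29, 4.43], [0.17, 2.64], [-3, 3]. Speed limits (rad/s): [2.57, 2.57, 3.14, 3.14, 3.14, 3.14].

## Interface

Orientations are given as a rotation vector (axis times angle).
In Python, from workcell import bot gives the robot as it stands. Calls block until the motion is done:
- bot.goto(position, orientation): joint-space move of the TCP to a pose.
- bot.line_to(position, rot=None, max_speed=0.15): straight line of the TCP; rot=None keeps the orientation; max_speed is the mean speed in m/s.
- bot.set_joints(angles): joint-space move.
- bot.set_gripper(opening, newtons=None): opening from 0.0 (shut) to 1.0 (fully open); newtons is the grip in N (None keeps the last); returns when the fingers have stopped.
- bot.hold(seconds).
- bot.inverse_kinematics(position, orientation): joint angles nearest the present ones, or None.
- bot.read_camera(name): name is "side" or "top" or "wrist"; returns a dict with "pixels" (420x560x3 uint8, blue, green, red), "fx", "fy", "cx", "cy" (pixels), "k1" (the pictures are not rectified: a ray, as slopes to the right and down, at radius r is drawn at 1 + k1 r^2 times it, then the intrinsics apply), "R" (3x3) and "t" (3): a world point X has camera coordinates R X + t. Camera axes: x right, y down, z forward; pixel columns grow to the right and rows downward; lengths in m; the calibration is good to about 2 mm. A picture is of the moment at which its call begins. There is no depth.
A pose or a line that the arm cannot do raises bot.MotionError and nothing moves.
- bot.job_done(): hands the job in, once; it reports no verdict.
Readings, each from a call of its own:
- bot.current_clock(): time.
- bot.current_joints(): joint angles.
- bot.current_joint_vel(): joint speeds.
- bot.current_effort(): joint torques, N m.
- bot.current_ee_pos(): TCP position.
- bot.current_tool_rot(): TCP orientation.
- bot.current_contact_force(): force on the tool from outside, world axes, zero at the start.
- bot.current_ft_torque(): the same for the moment, N m.
- bot.current_opening(): opening from 0.0 (shut) to 1.0 (fully open).
Only numpy, scipy, OpenCV 4.12 (cv2) and the standard library are available. Lean on these libraries where they do the work, as an engineer would, in place of code of your own. Each camera call takes 0.05 s, during which the arm holds its last target.

## Working session

There is one attempt and no reset: what is moved stays moved. The work goes in short steps, each a Python script; the robot and the scene stay as the last script left them, time stands still between calls to the robot, and variables do not carry over. Pictures are saved under pics/ and viewed, and the job is handed in when it is done.

```bash
ls; mkdir -p pics; python3 - <<'E'
from workcell import bot
import cv2
for n in ("side","top","wrist"):
    c=bot.read_camera(n); cv2.imwrite(f"pics/{n}0.png",c["pixels"])
    print(n,c["fx"],c["cx"],c["cy"],c["k1"],c["R"],c["t"])
print(bot.current_clock(),bot.current_tool_rot(),bot.current_opening())
E
```

```text
pics
side 451.8580275744884 277.29834023794444 208.37479881278804 -0.12461530519863599 [[-9.50077382e-02  9.95476290e-01  6.96616914e-04]
 [ 7.30837679e-01  7.02258698e-02 -6.78929020e-01]
 [-6.75906662e-01 -6.39943966e-02 -7.34203583e-01]] [-0.03011491 -0.24729541  1.35075576]
top 465.05556211303866 280.9177396923872 207.6859187646439 -0.12580630300948895 [[-0.0049304  -0.99998719  0.00114918]
 [-0.99034909  0.0047237  -0.13851483]
 [ 0.13850763 -0.00182102 -0.99035969]] [0.04386434 0.4795564  1.2882651 ]
wrist 336.9276053272905 275.7445728616672 212.1129736018874 0.01545407527446526 [[ 0.45142822  0.89230683 -0.00104419]
 [ 0.86052827 -0.43504096  0.26501031]
 [ 0.23601624 -0.12053168 -0.96424501]] [-0.57497037 -0.03003833  0.39115487]
0.15 [ 2.67617732e+00  1.64453469e+00 -2.18330510e-03] 1.0027496873459656
```

View pics/side0.png

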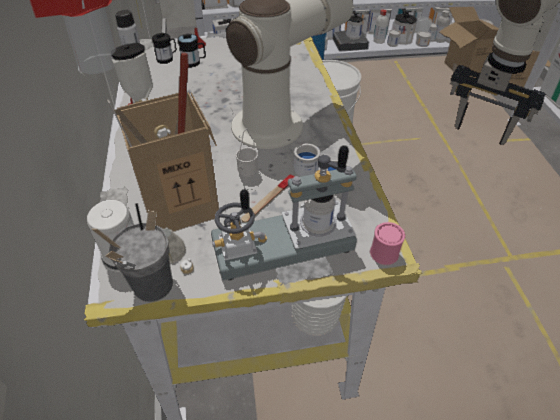

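View pics/top0.png

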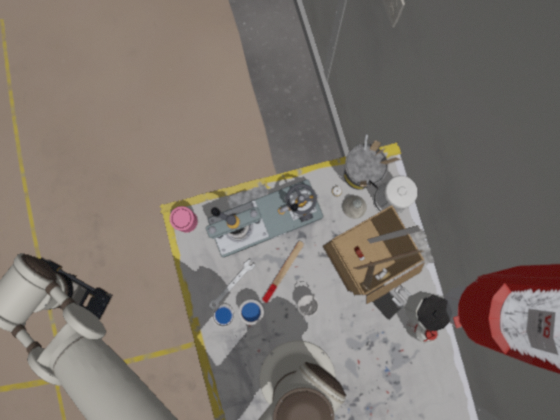

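View pics/wrist0.png

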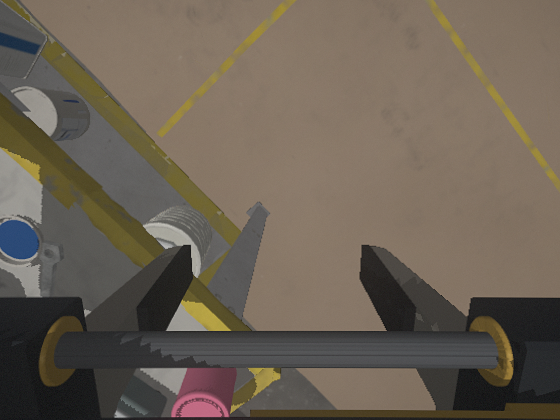

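```bash
cat > h.py <<'E'
import numpy as np, cv2
from workcell import bot
def K(c): return np.array([[c["fx"],0,c["cx"]],[0,c["fy"],c["cy"]],[0,0,1.]]), np.array([c["k1"],0,0,0,0.])
def ray(c,u,v):
    k,d=K(c); p=cv2.undistortPoints(np.array([[[u,v]]],float),k,d)[0,0]
    R=np.array(c["R"]);t=np.array(c["t"]); return -R.T@t, R.T@np.array([p[0],p[1],1.])
def plane(c,u,v,z):
    o,d=ray(c,u,v); return o+d*(z-o[2])/d[2]
def proj(c,X):
    k,d=K(c); r,_=cv2.Rodrigues(np.array(c["R"])); return cv2.projectPoints(np.array([X],float),r,np.array(c["t"],float),k,d)[0][0,0]
def tri(rays):
    A=np.zeros((3,3));b=np.zeros(3)
    for o,d in rays:
        d=d/np.linalg.norm(d);M=np.eye(3)-np.outer(d,d);A+=M;b+=M@o
    X=np.linalg.solve(A,b); return X,[np.linalg.norm((np.eye(3)-np.outer(d,d)/(d@d))@(X-o)) for o,d in rays]
def crop(img,x0,y0,w,h,f): return cv2.resize(img[y0:y0+h,x0:x0+w],None,fx=f,fy=f,interpolation=cv2.INTER_CUBIC)
E
python3 - <<'E'
from h import *
import pickle
C={n:bot.read_camera(n) for n in("side","top")}
pickle.dump(C,open("c0.pkl","wb"))
cv2.imwrite("pics/s1.png",crop(C["side"]["pixels"],200,140,160,140,5)[:600])
cv2.imwrite("pics/s1.png",crop(C["side"]["pixels"],200,140,160,120,5))
cv2.imwrite("pics/t1.png",crop(C["top"]["pixels"],195,165,140,100,5.7)[:600,:800])
E
```

```text
(no output)
```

View pics/s1.png

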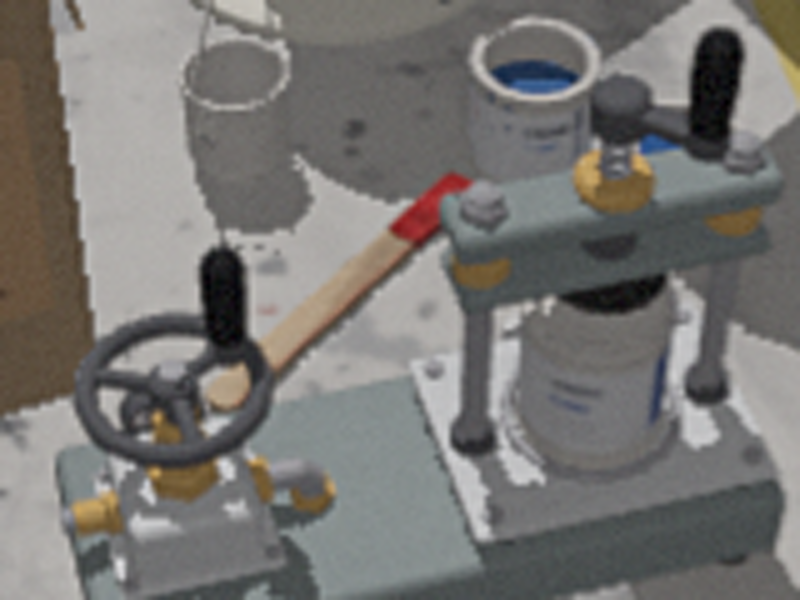

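View pics/t1.png

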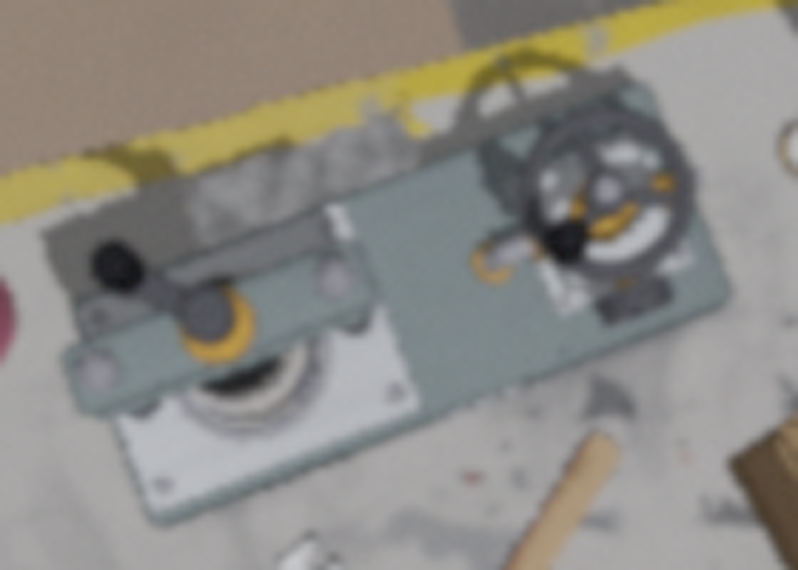

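```bash
python3 - <<'E'
from h import *
import pickle
C=pickle.load(open("c0.pkl","rb"));T,S=C["top"],C["side"]
for n,c,(x0,y0,w,h) in(("top",T,(195,165,140,100)),("side",S,(200,140,160,120))):
    g=c["pixels"][y0:y0+h,x0:x0+w].max(2); m=(g<45).astype(np.uint8)
    N,l,st,ce=cv2.connectedComponentsWithStats(m)
    for i in range(1,N):
        if st[i,4]>15: print(n,st[i]+[x0,y0,0,0,0],ce[i]+[x0,y0])
P={"crank":((214.6,211),(344,147)),"nutR":((254.3,213.4),(296.8,180.4)),"nutL":((211.7,229),(348.6,170)),"wgrip":((294.6,207.1),(244.4,191)),"wheelhub":((301.5,198.3),(234.6,214.5))}
for k,(a,b) in P.items(): print(k,tri([ray(T,*a),ray(S,*b)]))
a=plane(T,254.3,213.4,.214);b=plane(T,211.7,229,.214);print(a,b,(a+b)/2,np.linalg.norm(a-b));print("hub",plane(T,301.5,198.3,.141))
E
```

```text
top [290 204   8   7  36] [293.72222222 206.97222222]
top [212 208   8   8  48] [215.3125 211.5   ]
side [338 146  10  23 172] [342.5        157.06395349]
side [240 190   9  20 140] [244.36428571 199.90714286]
side [312 195  21   7  83] [323.02409639 198.5060241 ]
crank (array([0.43661869, 0.19431562, 0.29238301]), [np.float64(0.0008764729453992889), np.float64(0.0008764729453991983)])
nutR (array([0.44180727, 0.10934829, 0.20428459]), [np.float64(0.0017538884438614716), np.float64(0.0017538884438615308)])
nutL (array([0.40345881, 0.21302288, 0.20666095]), [np.float64(0.0008366890092921263), np.float64(0.0008366890092920859)])
wgrip (array([0.46010882, 0.0075802 , 0.183118  ]), [np.float64(0.00022086717999791035), np.float64(0.00022086717999791162)])
wheelhub (array([ 0.48884867, -0.0112349 ,  0.14250398]), [np.float64(0.0009429883071108025), np.float64(0.0009429883071108043)])
[0.44069468 0.10705371 0.214     ] [0.40277009 0.21108988 0.214     ] [0.42173238 0.15907179 0.214     ] 0.11073301080260685
hub [ 0.48924704 -0.01223749  0.141     ]
```

```bash
python3 - <<'E'
from h import *
import pickle
C=pickle.load(open("c0.pkl","rb"));T,S=C["top"],C["side"]
cv2.imwrite("pics/s2.png",crop(S["pixels"],80,40,160,120,5))
cv2.imwrite("pics/t2.png",crop(T["pixels"],300,140,140,105,5.7)[:600,:800])
cv2.imwrite("pics/t3.png",crop(T["pixels"],300,200,140,105,5.7)[:600,:800])
E
```

```text
(no output)
```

View pics/s2.png

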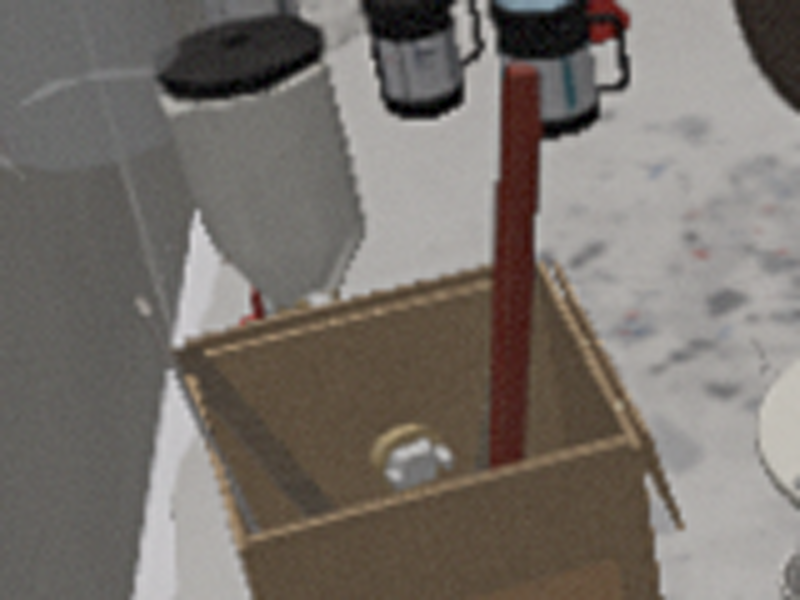

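View pics/t3.png

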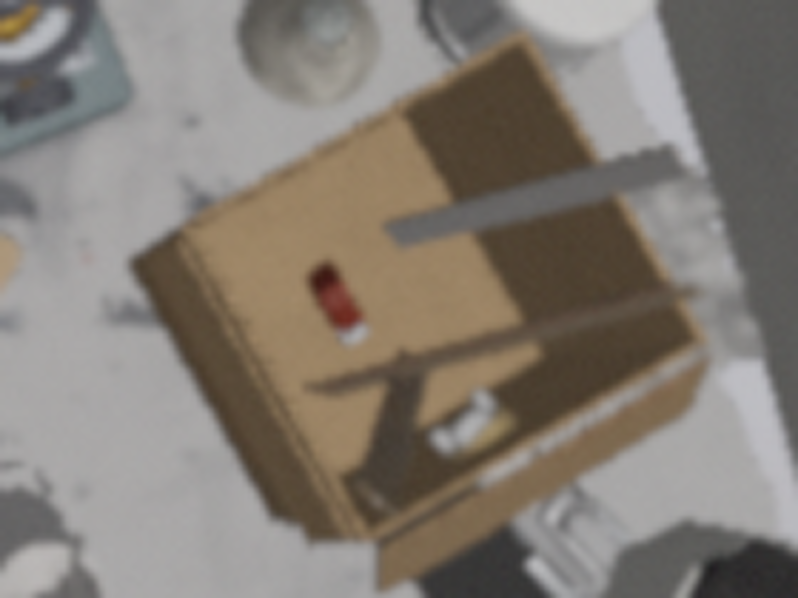

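```bash
python3 - <<'E'
from h import *
import pickle
C=pickle.load(open("c0.pkl","rb"));T,S=C["top"],C["side"]
P={"box":((332.5,240.7),(207,128)),"boxfar":((365,294),(189,93)),"pole":((357,249),(184,54)),"flap":((324,246),(216.5,145)),"cup":((366,166),(140,250)),"strainer":((354,206),(122,240))}
for k,(a,b) in P.items(): print(k,tri([ray(T,*a),ray(S,*b)]))
for p,r in [((.489,-.012,.12),[]),]: pass
from scipy.spatial.transform import Rotation as Ro
def q(yaw): return (Ro.from_euler('z',yaw)*Ro.from_euler('x',np.pi)).as_rotvec()
V=np.array([.489,-.012]);A=np.array([.4217,.159])
for deg in (-150,-120,-90,-60,-40,-20,0,20,40,60,90,120,150):
    o=[]
    for c,r,z in((A,.037,.265),(A,.037,.36),(V,.032,.15),(V,.032,.30)):
        for th in (0,np.pi/2,np.pi,-np.pi/2):
            j=bot.inverse_kinematics(list(c+r*np.array([np.cos(th),np.sin(th)]))+[z],q(np.radians(deg)))
            o.append("-" if j is None else "%.1f"%j[5])
    print(deg,*o)
E
```

```text
box (array([ 0.36944096, -0.07767001,  0.26573915]), [np.float64(0.00037088947142489034), np.float64(0.0003708894714248686)])
boxfar (array([ 0.24558107, -0.14776961,  0.26586608]), [np.float64(0.002477518368611817), np.float64(0.0024775183686118036)])
pole (array([ 0.34256129, -0.11030672,  0.41509336]), [np.float64(0.001008688383229962), np.float64(0.0010086883832300432)])
flap (array([ 0.36033825, -0.0635414 ,  0.21492855]), [np.float64(0.0014360962821138691), np.float64(0.0014360962821138902)])
cup (array([ 0.58019441, -0.18820297,  0.11949272]), [np.float64(0.0006956206927236937), np.float64(0.000695620692723714)])
strainer (array([ 0.50066368, -0.21217714,  0.05657169]), [np.float64(0.05195378886660593), np.float64(0.05195378886660585)])
-150 2.7 2.8 2.7 2.6 2.7 2.8 2.7 2.6 2.4 2.4 2.3 2.3 2.4 2.4 2.3 2.3
-120 2.2 2.3 2.2 2.1 2.2 2.3 2.2 2.1 1.8 1.9 1.8 1.8 1.8 1.9 1.8 1.8
-90 1.7 1.7 1.7 1.6 1.7 1.7 1.7 1.6 1.3 1.4 1.3 1.2 1.3 1.4 1.3 1.2
-60 1.1 1.2 1.1 1.1 1.1 1.2 1.1 1.1 0.8 0.8 0.8 0.7 0.8 0.8 0.8 0.7
-40 0.8 0.9 0.8 0.7 0.8 0.9 0.8 0.7 0.4 0.5 0.4 0.4 0.4 0.5 0.4 0.4
-20 0.4 0.5 0.4 0.4 0.4 0.5 0.4 0.4 0.1 0.1 0.1 0.0 0.1 0.1 0.1 0.0
0 0.1 0.2 0.1 0.0 0.1 0.2 0.1 0.0 -0.3 -0.2 -0.3 -0.3 -0.3 -0.2 -0.3 -0.3
20 -0.3 -0.2 -0.2 -0.3 -0.3 -0.2 -0.2 -0.3 -0.6 -0.6 -0.6 -0.7 -0.6 -0.6 -0.6 -0.7
40 -0.6 -0.5 -0.6 -0.7 -0.6 -0.5 -0.6 -0.7 -1.0 -0.9 -1.0 -1.0 -1.0 -0.9 -1.0 -1.0
60 -1.0 -0.9 -0.9 -1.0 -1.0 -0.9 -0.9 -1.0 -1.3 -1.3 -1.3 -1.4 -1.3 -1.3 -1.3 -1.4
90 -1.5 -1.4 -1.5 -1.6 -1.5 -1.4 -1.5 -1.6 -1.8 -1.8 -1.9 -1.9 -1.8 -1.8 -1.9 -1.9
120 -2.0 -1.9 -2.0 -2.1 -2.0 -1.9 -2.0 -2.1 -2.3 -2.3 -2.4 -2.4 -2.3 -2.3 -2.4 -2.4
150 -2.5 -2.4 -2.5 -2.6 -2.5 -2.4 -2.5 -2.6 -2.9 -2.8 -2.9 -3.0 -2.9 -2.8 -2.9 -3.0
```

```bash
python3 - <<'E'
from h import *
import pickle
C=pickle.load(open("c0.pkl","rb"));T,S=C["top"],C["side"]
for f in (.240,.245,.25,.255):
    g=plane(T,215.3,211.5,f+.046)
    # vertical extent of cylinder in side view
    a=[proj(S,(g[0]+.01*np.cos(t),g[1]+.01*np.sin(t),z)) for z in(f,f+.046) for t in np.arange(0,6.28,.3)]
    a=np.array(a);print(f,g[:2],a.min(0),a.max(0),a.mean(0))
g=plane(T,293.7,207,.188);a=np.array([proj(S,(g[0]+.01*np.cos(t),g[1]+.01*np.sin(t),z)) for z in(.142,.188) for t in np.arange(0,6.28,.3)])
print("wheel",g,a.min(0),a.max(0),a.mean(0))
for z in (.206,.21,.214):
  a=plane(T,254.3,213.4,z);b=plane(T,211.7,229,z);print((a+b)/2)
E
```

```text
0.24 [0.43630479 0.1927072 ] [334.65666294 146.09423346] [347.68029863 171.46155333] [341.06002672 158.76906673]
0.245 [0.43564397 0.19200298] [334.53083187 143.75986851] [347.59430654 169.26544761] [340.95350662 156.50279917]
0.25 [0.43498314 0.19129876] [334.40375263 141.40900602] [347.50718981 167.05366776] [340.84579801 154.22042506]
0.255 [0.43432232 0.19059454] [334.27541001 139.04152133] [347.4189316  164.82608648] [340.73688493 151.92181808]
wheel [0.45971798 0.00977013 0.188     ] [240.27635067 185.70931391] [251.21506063 208.50631607] [245.83788275 197.11402126]
[0.42261889 0.15988814 0.206     ]
[0.42217564 0.15947997 0.21      ]
[0.42173238 0.15907179 0.214     ]
```

```bash
cat >> h.py <<'E'
from scipy.spatial.transform import Rotation as Ro
def q(deg): return (Ro.from_euler('z',deg,degrees=True)*Ro.from_euler('x',np.pi)).as_rotvec()
A=np.array([.422,.1593]);V=np.array([.489,-.012])
E
python3 - <<'E'
from h import *
p=bot.current_ee_pos();bot.line_to([p[0],p[1],.36],max_speed=.3)
bot.goto([.4355,.1925,.36],q(-40));print(bot.current_clock(),bot.current_ee_pos())
c=bot.read_camera("wrist");cv2.imwrite("pics/w1.png",c["pixels"])
import pickle;pickle.dump(c,open("w1.pkl","wb"))
for X in ((.4355,.1925,.293),(.4355,.1925,.247),(*A,.24),(*A,.202)): print(proj(c,X))
E
```

```text
2.25 [0.4351303  0.1930823  0.35943613]
[277.18669493 225.55369665]
[277.02265152 209.49162378]
[288.88487387 243.51105583]
[287.52828983 230.34861797]
```

View pics/w1.png

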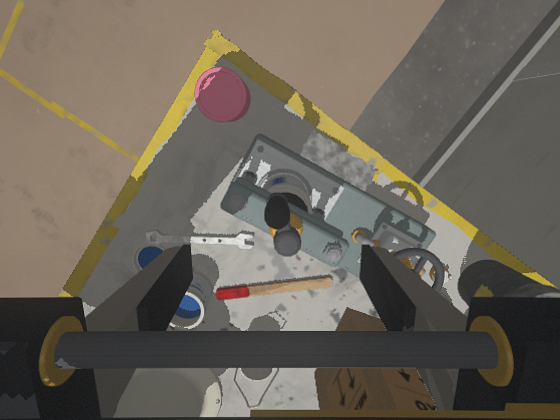

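The crank grip shows at (277,212) and the hub at (288,242), within a few pixels of my predictions. The look-alikes are the wheel grip (top 294,207), the mug lids (side 163,45 and 190,45) and the pink tin (wrist 222,93). I'm choosing the grip on the arm above the bridge.

```bash
python3 - <<'E'
from h import *
bot.line_to([.4355,.1925,.29],max_speed=.15);print(bot.current_contact_force())
bot.line_to([.4355,.1925,.256],max_speed=.08);print(bot.current_contact_force(),bot.current_ee_pos())
bot.set_gripper(0.0,25);print(bot.current_opening()*92,bot.current_contact_force(),bot.current_ee_pos(),bot.current_clock())
c=bot.read_camera("wrist");cv2.imwrite("pics/w2.png",c["pixels"])
c=bot.read_camera("side");cv2.imwrite("pics/s3.png",crop(c["pixels"],240,90,160,120,5))
E
```

```text
[ 0.43008906 -0.35430908  0.80672517]
[-0.29591489 -0.24676652  0.30083935] [0.43535243 0.19247881 0.25571667]
19.11975110745166 [-0.41905086 -0.06873277 -0.78459481] [0.4355072  0.19247852 0.25597384] 4.5833
```

View pics/s3.png

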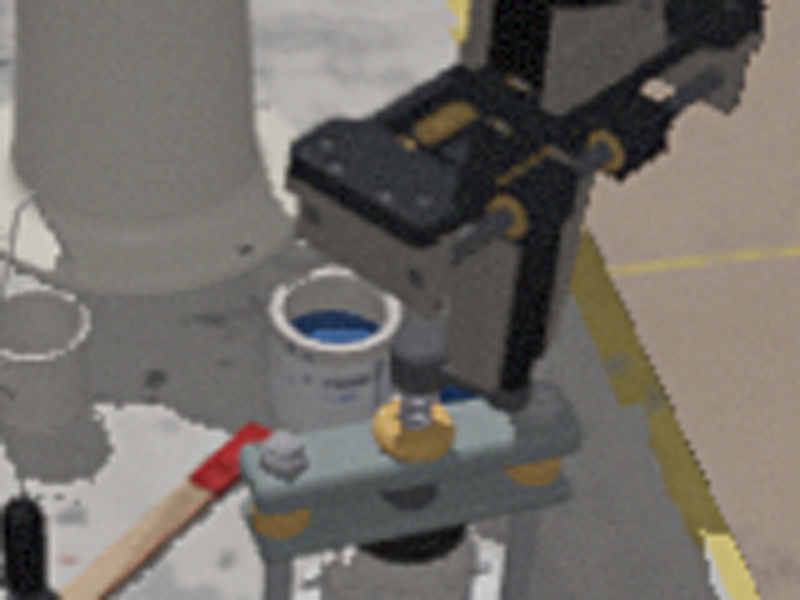

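View pics/w2.png

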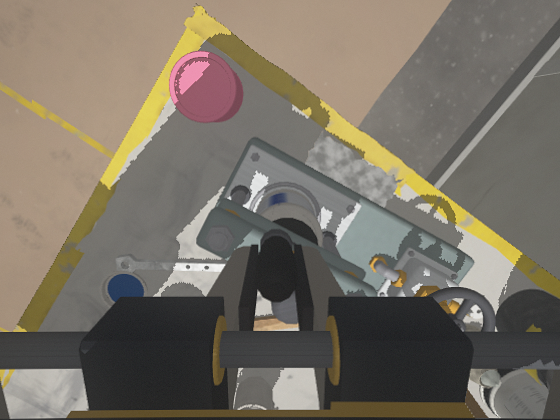

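```bash
cat >> h.py <<'E'
def step(c,r,th,z,v=.12):
    bot.line_to([c[0]+r*np.cos(th),c[1]+r*np.sin(th),z],max_speed=v)
    F=np.array(bot.current_contact_force());p=np.array(bot.current_ee_pos())
    er=np.array([np.cos(th),np.sin(th)]);et=np.array([-er[1],er[0]])
    d=p[:2]-c
    return F[:2]@er,F[:2]@et,F[2],np.hypot(*d)*1e3,np.degrees(np.arctan2(d[1],d[0]))
E
python3 - <<'E'
from h import *
p=bot.current_ee_pos();th0=np.arctan2(p[1]-A[1],p[0]-A[0]);print(np.degrees(th0))
for i in range(1,10):
    th=th0-np.radians(10)*i;t=bot.current_clock()
    print(np.round(step(A,.037,th,.256-.012*10*i/360),1),round(bot.current_clock()-t,2))
E
```

```text
67.8554892365118
[-5.2  1.4  2.6 35.8 58. ] 0.25
[-6.9  1.5  4.2 35.6 47.9] 0.25
[-7.4  1.   4.4 35.3 37.9] 0.25
[-8.2  1.2  4.  35.2 28. ] 0.25
[-8.8  0.7  4.3 35.1 18.1] 0.25
[-7.9  0.7  4.3 35.   8.3] 0.25
[-8.7  0.3  4.3 35.  -1.7] 0.25
[ -7.9   1.    3.6  35.1 -11.6] 0.25
[ -7.    0.4   2.7  35.2 -21.6] 0.25
```

```bash
python3 - <<'E'
from h import *
A2=A-.0015*np.array([np.cos(.35),np.sin(.35)]);D=np.degrees
p=bot.current_ee_pos();th0=np.radians(67.855);print(bot.current_clock())
P=[]
for i in range(1,10):
    th=th0-np.radians(90+20*i);t=bot.current_clock()
    s=step(A2,.037,th,.253-.012*20*i/360,.2);P.append(bot.current_ee_pos()[:2])
    print(np.round(s,1),round(bot.current_clock()-t,2))
E
```

```text
6.9333
[ -4.4  -1.3   2.9  36.3 -42.6] 0.25
[ -5.   -1.4   2.3  36.5 -62.3] 0.25
[ -4.   -1.3   1.2  36.8 -82. ] 0.25
[  -1.2   -1.2    0.7   37.  -101.8] 0.25
[   1.3   -0.4    3.    37.2 -121.7] 0.25
[   4.1    0.4    3.9   37.5 -141.9] 0.25
[   5.4    1.3    5.    37.6 -162.3] 0.25
[  5.8   0.8   5.5  37.8 177.2] 0.25
[  5.7   0.5   5.   37.8 156.7] 0.25
```

```bash
cat > w.py <<'E'
from h import *
import sys
A3=A-.0015*np.array([np.cos(.35),np.sin(.35)])+.001*np.array([np.cos(2.44),np.sin(2.44)])
th0=np.radians(67.855)
a=float(sys.argv[1]);N=int(sys.argv[2]);lim=float(sys.argv[3]);st=float(sys.argv[4])
for i in range(N):
    a+=st
    s=step(A3,.037,th0-np.radians(a),.256-.012*a/360,.2)
    print(round(a),np.round(s,1),round(((67.855-s[4])%360),1))
    if s[1]>lim: break
print(bot.current_clock())
E
python3 w.py 270 14 5 20
```

```text
290 [  1.1  -2.3   2.2  36.9 136.6] 291.2
310 [  1.1  -2.3   0.7  36.8 117. ] 310.9
330 [ 0.2 -1.8  1.6 36.7 97.2] 330.6
350 [ 0.2 -1.8  0.8 36.7 77.3] 350.6
370 [-0.3 -1.   2.3 36.7 57.3] 10.5
390 [-1.7 -1.7  3.  36.7 37.4] 30.4
410 [-1.8 -1.5  3.8 36.8 17.6] 50.3
430 [-1.2 -0.1  2.9 36.9 -2.3] 70.2
450 [ -0.8  -1.5   2.8  37.  -22.3] 90.2
470 [  0.4  -2.1   3.5  37.1 -42.4] 110.3
490 [  1.3  -1.3   3.7  37.2 -62.5] 130.3
510 [  2.5  -1.6   3.7  37.3 -82.5] 150.4
530 [   3.8   -2.5    4.9   37.3 -102.6] 170.4
550 [   5.3   -1.5    5.7   37.2 -122.6] 190.5
12.6833
```

```bash
sed -i 's/if s\[1\]>lim/if abs(s[1])>lim/' w.py; python3 w.py 550 20 4.5 10
```

```text
560 [   5.3    1.     5.8   37.2 -131.8] 199.7
570 [   5.2    1.3    4.8   37.2 -141.9] 209.7
580 [   4.7    2.2    5.4   37.2 -152.2] 220.0
590 [   4.4    2.     5.9   37.2 -162.1] 230.0
600 [   4.5    7.5    7.    37.1 -170.5] 238.4
13.9333
```

```bash
python3 w.py 600 10 13 5; python3 - <<'E'
from h import *
bot.hold(.3);print(bot.current_contact_force(),bot.current_ee_pos())
c=bot.read_camera("side");cv2.imwrite("pics/s4.png",crop(c["pixels"],240,100,160,120,5))
E
```

```text
605 [   4.7   11.7    9.    37.1 -173.9] 241.8
610 [   4.5   14.9   10.    37.1 -177.8] 245.7
14.4333
[ -5.93884577 -14.01232052  10.21223601] [0.38279935 0.15798017 0.23627471]
```

View pics/s4.png

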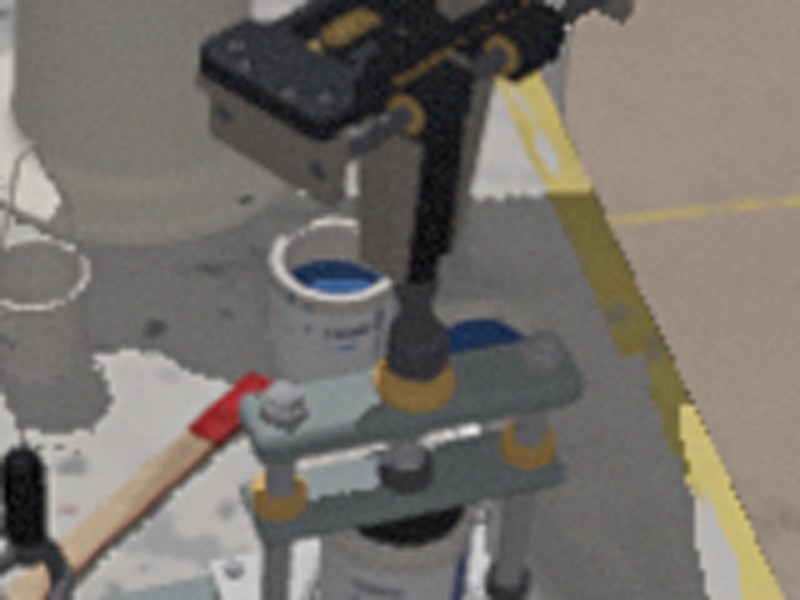

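```bash
python3 w.py 610 2 19 5; python3 - <<'E'
from h import *
bot.hold(.3);print(bot.current_contact_force(),bot.current_ee_pos(),bot.current_opening()*92)
c=bot.read_camera("wrist");cv2.imwrite("pics/w5.png",c["pixels"])
c=bot.read_camera("side");cv2.imwrite("pics/s5.png",crop(c["pixels"],280,150,80,80,7))
E
```

```text
615 [  4.6  18.   11.   37.  178.2] 249.6
620 [  4.7  21.   14.4  37.  174.1] 253.7
15.2833
[ -8.43170883 -18.2136789   12.65382349] [0.38304887 0.16319157 0.23619353] 19.19098667182729
```

View pics/s5.png

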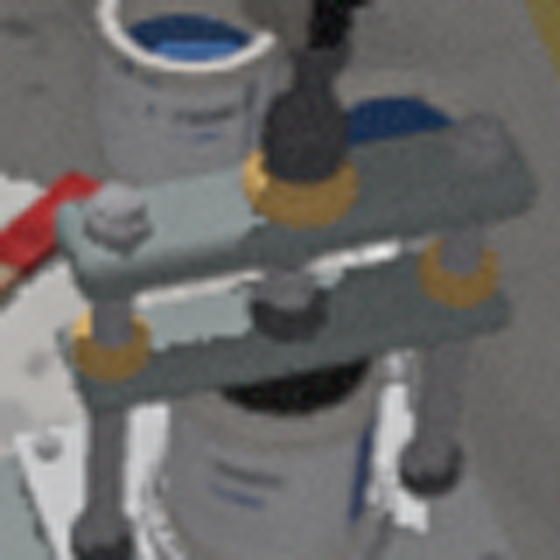

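View pics/w5.png

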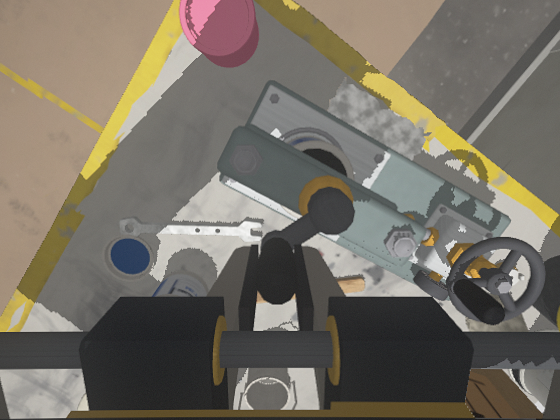

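```bash
python3 - <<'E'
from h import *
p=bot.current_ee_pos();bot.line_to(p,max_speed=.05);print(bot.current_contact_force(),bot.current_ee_pos())
p2=bot.current_ee_pos()
bot.set_gripper(0.42);print(bot.current_contact_force(),bot.current_ee_pos(),bot.current_opening())
x,y,_=bot.current_ee_pos();bot.line_to([x,y,.34],max_speed=.25);print(bot.current_contact_force(),bot.current_clock())
C={n:bot.read_camera(n) for n in("side","top","wrist")}
import pickle;pickle.dump(C,open("c6.pkl","wb"))
cv2.imwrite("pics/s6.png",crop(C["side"]["pixels"],200,120,160,120,5))
cv2.imwrite("pics/t6.png",crop(C["top"]["pixels"],195,165,140,100,5.7)[:600,:800])
cv2.imwrite("pics/w6.png",C["wrist"]["pixels"])
E
```

```text
[ -3.41718283 -15.85030463   7.82457414] [0.38277852 0.15985918 0.23629522]
[ 2.52544195 -2.85000602  1.31478166] [0.38330073 0.1633426  0.23600987] 0.42043393973337273
[-1.00448806  0.30544653 -0.66732912] 16.975
```

View pics/s6.png

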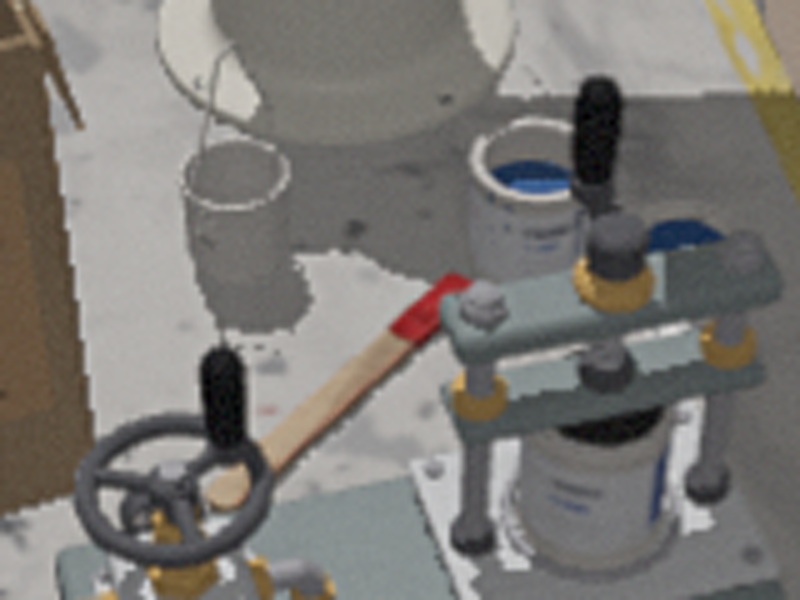

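View pics/w6.png

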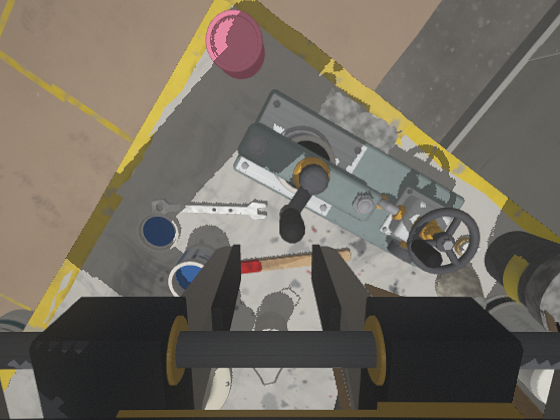

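View pics/t6.png

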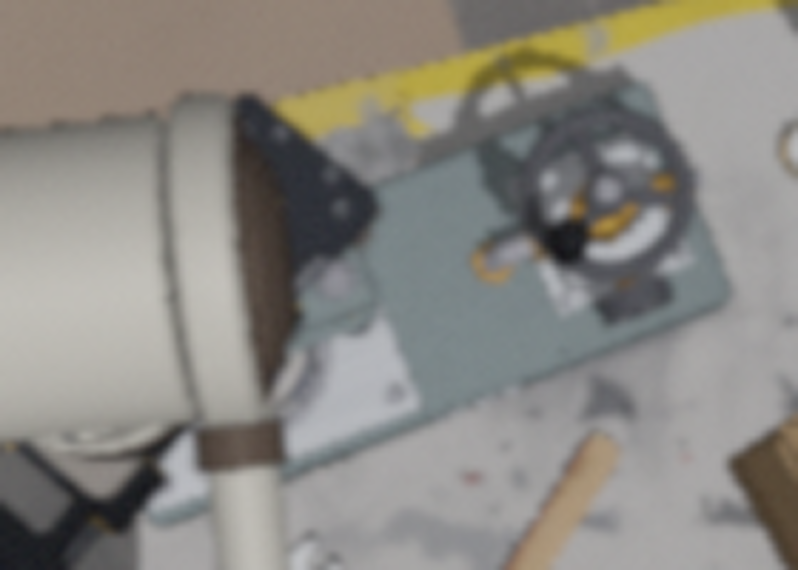

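```bash
python3 - <<'E'
from h import *
import pickle
C=pickle.load(open("c6.pkl","rb"));S,W=C["side"],C["wrist"]
cv2.imwrite("pics/w7.png",crop(W["pixels"],250,130,110,120,5))
for n,c,(x0,y0,w,h) in(("wrist",W,(270,190,50,60)),("side",S,(305,125,30,40)),):
    g=c["pixels"][y0:y0+h,x0:x0+w].max(2); m=(g<50).astype(np.uint8)
    N,l,st,ce=cv2.connectedComponentsWithStats(m)
    for i in range(1,N):
        if st[i,4]>15: print(n,st[i]+[x0,y0,0,0,0],ce[i]+[x0,y0])
A3=A-.0015*np.array([np.cos(.35),np.sin(.35)])+.001*np.array([np.cos(2.44),np.sin(2.44)]);print(A3)
for d in(166,170,174,178,182,186):
    g=A3+.037*np.array([np.cos(np.radians(d)),np.sin(np.radians(d))])
    print(d,[proj(c,(*g,z)).round(1) for c in(W,S) for z in(.229,.275)])
print(proj(W,(*A3,.225)),proj(W,(*A3,.235)))
E
```

```text
wrist [299 214   6  21  25] [301.84 223.56]
wrist [313 245   7   5  21] [315.66666667 246.61904762]
side [315 136  10  22 167] [318.8502994  146.08982036]
[0.41982713 0.15943109]
166 [array([274.5, 204.5]), array([274.1, 220.2]), array([327.2, 153.9]), array([329.1, 135.9])]
170 [array([275.9, 207.1]), array([275.7, 223.2]), array([326. , 153.6]), array([327.8, 135.7])]
174 [array([277.5, 209.6]), array([277.6, 226.1]), array([324.7, 153.5]), array([326.5, 135.5])]
178 [array([279.3, 211.9]), array([279.7, 228.8]), array([323.5, 153.3]), array([325.2, 135.3])]
182 [array([281.2, 214.1]), array([282. , 231.4]), array([322.2, 153.2]), array([323.9, 135.2])]
186 [array([283.3, 216.2]), array([284.4, 233.8]), array([320.9, 153.2]), array([322.6, 135.2])]
[313.59165306 184.94099186] [314.86147613 187.2517499 ]
```

View pics/w7.png

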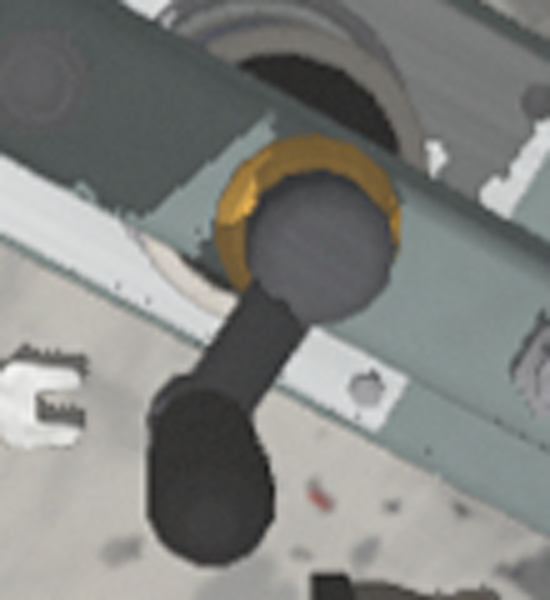

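```bash
python3 - <<'E'
from h import *
import pickle
C=pickle.load(open("c6.pkl","rb"));W=C["wrist"]
pW=np.array(bot.current_ee_pos());print(pW)
A3=np.array([.41983,.15943])
im=cv2.imread("pics/w5.png")
for tag,tcp,img in(("w5",np.array([.38305,.16319,.2362]),im),("w6",pW,W["pixels"].copy())):
    img=img.copy()
    for d,col in((176,(0,0,255)),(186,(0,255,0)),(196,(255,0,0))):
        for z in (.2295,.2755):
            g=A3+.037*np.array([np.cos(np.radians(d)),np.sin(np.radians(d))])
            X=np.array([*g,z])-(tcp-pW); p=proj(W,X);print(tag,d,z,p.round(1))
            cv2.circle(img,tuple(np.round(p).astype(int)),2,col,-1)
    p=proj(W,np.array([*A3,.23])-(tcp-pW));print(tag,"hub",p)
    cv2.imwrite(f"pics/d_{tag}.png",crop(img,210,140,160,150,4))
E
```

```text
[0.38215959 0.16335662 0.33745528]
w5 176 0.2295 [277.7 258.9]
w5 176 0.2755 [277.9 301.3]
w5 186 0.2295 [285.1 266.8]
w5 186 0.2755 [287.5 311.3]
w5 196 0.2295 [293.8 273.3]
w5 196 0.2755 [298.8 319.4]
w5 hub [332.39820775 222.59635217]
w6 176 0.2295 [278.4 210.9]
w6 176 0.2755 [278.6 227.7]
w6 186 0.2295 [283.3 216.4]
w6 186 0.2755 [284.4 234. ]
w6 196 0.2295 [289.1 220.9]
w6 196 0.2755 [291.2 239.3]
w6 hub [314.21922449 186.07546876]
```

View pics/d_w5.png

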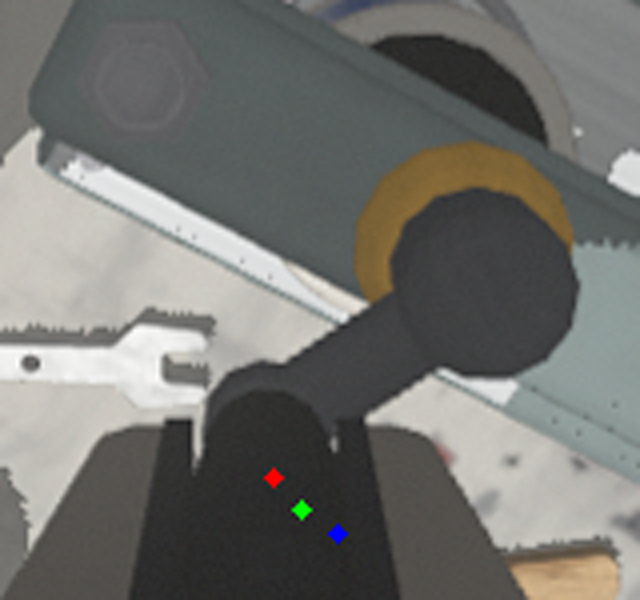

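View pics/d_w6.png

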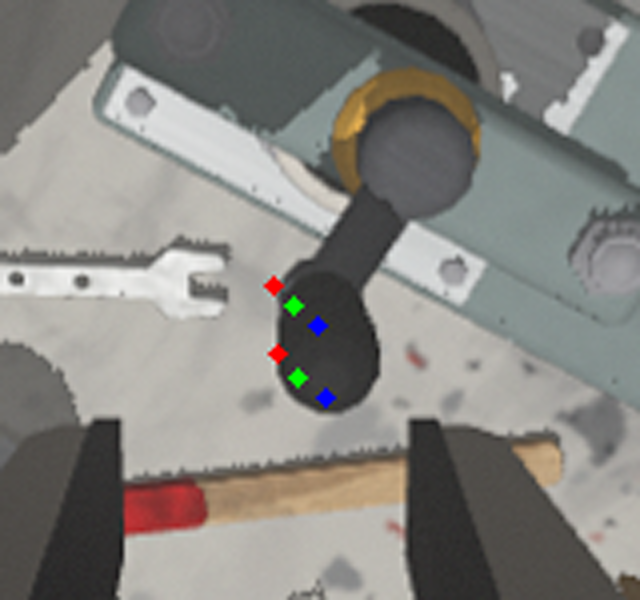

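```bash
cat > g.py <<'E'
from h import *
A3=np.array([.41983,.15943])
bot.set_gripper(.65)
bot.line_to([.3841,.1498,.34],max_speed=.15)
bot.line_to([.3841,.1498,.236],max_speed=.15);print(bot.current_contact_force(),bot.current_ee_pos())
bot.set_gripper(0.0,25)
F=bot.current_contact_force();p=np.array(bot.current_ee_pos());d=p[:2]-A3;print(F,p,bot.current_opening()*92,np.degrees(np.arctan2(d[1],d[0]))%360,np.hypot(*d),bot.current_clock())
c=bot.read_camera("wrist");cv2.imwrite("pics/w8.png",crop(c["pixels"],210,140,160,150,4))
E
python3 g.py
```

```text
[-0.00099414  0.2598465   0.38839464] [0.3846428  0.1499501  0.23693259]
[ 3.78514742 -2.23511696 -1.55698467] [0.38476344 0.14933616 0.23617163] 18.900990168209262 196.0583542184541 0.03649039593448985 19.4
```

View pics/w8.png

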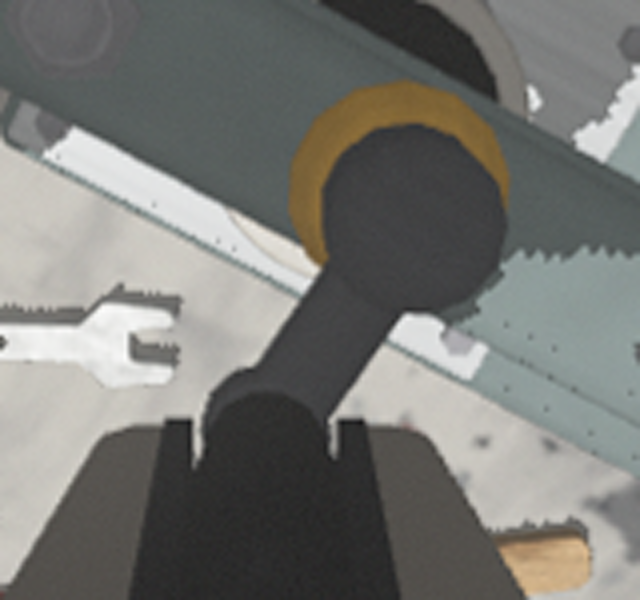

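```bash
cat > w2.py <<'E'
from h import *
import sys
A3=np.array([.41983,.15943]);th0=np.radians(67.855)
z=lambda a:.256-.012*a/360
for a in map(float,sys.argv[1].split(",")):
    step(A3,.0368,th0-np.radians(a),z(a),.2); bot.hold(.1)
    s=step(A3,.0368,th0-np.radians(a),z(a),.2) if 0 else None
    F=np.array(bot.current_contact_force());p=np.array(bot.current_ee_pos());d=p[:2]-A3;th=np.arctan2(d[1],d[0])
    et=np.array([-np.sin(th),np.cos(th)]);er=np.array([np.cos(th),np.sin(th)])
    print(a,"meas",round((67.855-np.degrees(th))%360+360,1),"ft",round(F[:2]@et,1),"fr",round(F[:2]@er,1),"fz",round(F[2],1))
print(bot.current_clock())
E
python3 w2.py 592,596,600,604,608
```

```text
592.0 meas 591.8 ft 4.3 fr -4.1 fz -2.0
596.0 meas 594.6 ft 5.8 fr -4.0 fz -1.2
600.0 meas 597.6 ft 7.9 fr -3.8 fz -2.2
604.0 meas 600.7 ft 9.3 fr -3.7 fz -1.2
608.0 meas 603.8 ft 10.9 fr -2.3 fz 1.1
21.2
```

```bash
python3 w2.py 616,620,616,612,609,606
```

```text
616.0 meas 610.6 ft 15.4 fr -1.0 fz 3.6
620.0 meas 613.3 ft 17.9 fr -0.1 fz 5.0
616.0 meas 610.4 ft 16.3 fr -0.9 fz 4.0
612.0 meas 607.4 ft 13.4 fr -2.2 fz 2.4
609.0 meas 605.1 ft 10.9 fr -2.1 fz 1.3
606.0 meas 602.8 ft 9.6 fr -3.3 fz -0.6
23.3
```

```bash
python3 w2.py 600,596,592,588,584,588,592
```

```text
600.0 meas 597.8 ft 7.8 fr -3.5 fz -1.0
596.0 meas 594.9 ft 3.6 fr -2.7 fz -2.6
592.0 meas 591.9 ft 3.0 fr -5.0 fz -3.5
588.0 meas 588.8 ft 0.4 fr -6.4 fz -2.9
584.0 meas 585.7 ft -1.8 fr -5.9 fz -3.6
588.0 meas 588.4 ft 1.1 fr -5.0 fz -4.0
592.0 meas 591.3 ft 4.0 fr -4.8 fz -2.7
25.75
```

```bash
python3 w2.py 584,576,568,560,568,576,584
```

```text
584.0 meas 584.9 ft -0.1 fr -5.3 fz -3.7
576.0 meas 577.9 ft -1.1 fr -5.4 fz -3.7
568.0 meas 570.3 ft -2.5 fr -5.2 fz -2.8
560.0 meas 562.5 ft -2.3 fr -3.7 fz -2.6
568.0 meas 568.7 ft 1.1 fr -5.5 fz -4.4
576.0 meas 576.2 ft 2.2 fr -5.6 fz -4.1
584.0 meas 583.9 ft 2.2 fr -5.8 fz -4.5
28.2
```

```bash
python3 w2.py 598,608,600,594 && python3 - <<'E'
from h import *
bot.set_gripper(0.42);x,y,_=bot.current_ee_pos()
bot.line_to([x,y,.34],max_speed=.25);print(bot.current_contact_force(),bot.current_clock(),x,y)
C={n:bot.read_camera(n) for n in("side","top","wrist")}
import pickle;pickle.dump(C,open("c9.pkl","wb"))
cv2.imwrite("pics/s9.png",crop(C["side"]["pixels"],280,120,80,110,5))
W=C["wrist"];img=W["pixels"].copy();A3=np.array([.41983,.15943])
for a,col in((586,(0,0,255)),(592,(0,255,0)),(598,(255,0,0))):
  for z in(.2295,.2755):
    t=np.radians(67.855-a);p=proj(W,(A3[0]+.037*np.cos(t),A3[1]+.037*np.sin(t),z));cv2.circle(img,tuple(np.round(p).astype(int)),1,col,-1)
cv2.imwrite("pics/w9.png",crop(img,210,120,160,140,4))
E
```

```text
598.0 meas 596.4 ft 4.4 fr -4.7 fz -3.1
608.0 meas 604.1 ft 9.4 fr -2.6 fz -1.2
600.0 meas 596.8 ft 7.7 fr -3.9 fz -2.8
594.0 meas 592.4 ft 4.0 fr -5.8 fz -3.5
29.6
[ 0.12650093  0.26398144 -0.04343853] 30.6417 0.3839020094876521 0.15070212086820312
```

View pics/w9.png

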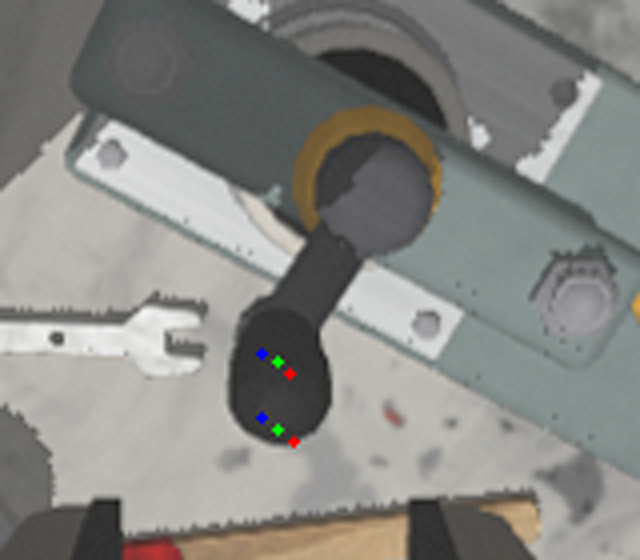

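View pics/s9.png

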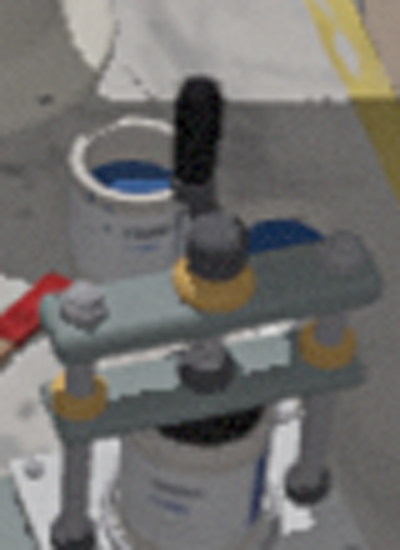

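```bash
python3 - <<'E'
from h import *
bot.line_to([.459,.008,.27],max_speed=.25);print(bot.current_clock(),bot.current_ee_pos())
W=bot.read_camera("wrist")
import pickle;pickle.dump(W,open("w10.pkl","wb"))
img=W["pixels"].copy()
for X,col in(((.4597,.0088,.142),(0,0,255)),((.4597,.0088,.188),(0,255,0)),((.487,-.012,.145),(255,0,0))):
    p=proj(W,X);print(p);cv2.circle(img,tuple(np.round(p).astype(int)),1,col,-1)
cv2.imwrite("pics/w10.png",crop(img,200,150,180,140,4))
E
```

```text
31.6417 [0.45880891 0.00873479 0.27032791]
[276.85725055 204.26035481]
[277.02924748 218.46210973]
[314.76383233 203.36555725]
```

View pics/w10.png

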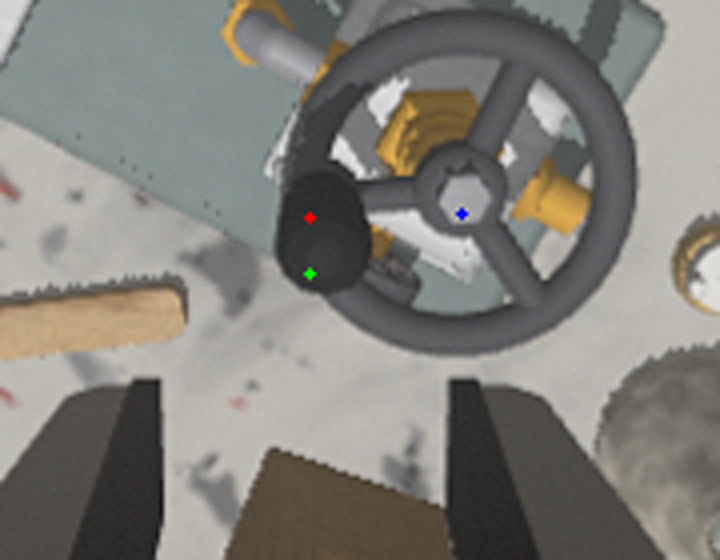

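```bash
python3 - <<'E'
from h import *
import pickle
W=pickle.load(open("w10.pkl","rb"))
h=plane(W,315.5,196.3,.136);h2=plane(W,315.7,199.5,.146);g=plane(W,281.5,211,.188);f=plane(W,280,202.5,.142)
for n,x in(("ring",h),("hex",h2),("gtop",g),("gfoot",f)):print(n,x, np.hypot(*(x-h)[:2]))
T=pickle.load(open("c0.pkl","rb"))["top"]
# ring in top crop: x523..693,y105..272
print(plane(T,195+608/5.7,165+190/5.7,.136))
E
```

```text
ring [ 0.49109066 -0.00952251  0.136     ] 0.0
hex [ 0.48992422 -0.00946202  0.146     ] 0.001168002487151482
gtop [0.46624992 0.01121072 0.188     ] 0.03235627835265167
gfoot [0.46296355 0.00822793 0.142     ] 0.033259770747747296
[ 0.4899578  -0.01290846  0.136     ]
```

```bash
cat > v.py <<'E'
from h import *
import sys
V=np.array([float(sys.argv[3]),float(sys.argv[4])]);D=np.degrees
def meas():
    F=np.array(bot.current_contact_force());p=np.array(bot.current_ee_pos());d=p[:2]-V;th=np.arctan2(d[1],d[0])
    er=np.array([np.cos(th),np.sin(th)]);et=np.array([-er[1],er[0]])
    return D(th),np.hypot(*d)*1e3,F[:2]@er,F[:2]@et,F[2]
lim=float(sys.argv[2])
for a in eval(sys.argv[1]):
    t=np.radians(a);bot.line_to([V[0]+.032*np.cos(t),V[1]+.032*np.sin(t),.149],max_speed=.2)
    m=meas();print(a,np.round(m,1),round((m[0]-a+180)%360-180,1))
    if abs(m[3])>lim: break
print(bot.current_clock())
E
python3 - <<'E'
from h import *
bot.line_to([.463,.009,.20],max_speed=.2)
bot.line_to([.463,.009,.149],max_speed=.12);print(bot.current_contact_force())
bot.set_gripper(0,25);print(bot.current_opening()*92,bot.current_contact_force(),bot.current_ee_pos(),bot.current_clock())
E
python3 v.py "range(140,20,-20)" 6 .489 -.011
```

```text
[-0.48065104  0.05455764  0.15701764]
19.263297122883483 [-0.34440304 -0.70822679  3.1880424 ] [0.46373116 0.00873637 0.14982673] 33.1917
140 [139.7  32.    2.8   0.9   6.4] -0.3
120 [118.1  32.5   3.4  -2.1   6.5] -1.9
100 [98.1 32.9  5.2 -0.8  6.3] -1.9
80 [78.  33.2  5.4  0.1  5. ] -2.0
60 [57.9 33.3  5.1 -2.   3.2] -2.1
40 [37.8 33.3  5.8 -1.1  3.6] -2.2
34.6917
```

```bash
python3 v.py "range(20,-420,-20)" 6 .4896 -.0097
```

```text
20 [17.9 32.2  0.3 -1.2  5.9] -2.1
0 [-2.2 32.3  0.2 -0.6  6.1] -2.2
-20 [-22.1  32.3  -0.8  -1.2   6.8] -2.1
-40 [-41.9  32.3  -1.3  -1.3   6.9] -1.9
-60 [-61.7  32.3  -1.4  -2.    7.6] -1.7
-80 [-81.5  32.2  -1.2  -2.2   8.6] -1.5
-100 [-101.3   32.2   -2.4   -2.4    8.8] -1.3
-120 [-121.    32.1   -2.4   -1.7    9.5] -1.0
-140 [-140.8   32.    -3.1   -1.2    7.7] -0.8
-160 [-158.4   31.8   -2.     3.1    6.1] 1.6
-180 [-166.5   26.8  -18.3   28.   -15.2] 13.5
37.4417
```

```bash
python3 v.py "[-165,-158]" 100 .4896 -.0097; python3 - <<'E'
from h import *
print(bot.current_opening()*92)
W=bot.read_camera("wrist");cv2.imwrite("pics/w11.png",crop(W["pixels"],200,150,180,150,4))
E
```

```text
-165 [-163.9   27.1  -21.6    0.    -5.1] 1.1
-158 [-157.6   26.9  -23.2   -0.    -4.2] 0.4
37.9417
18.9109862168584
```

View pics/w11.png

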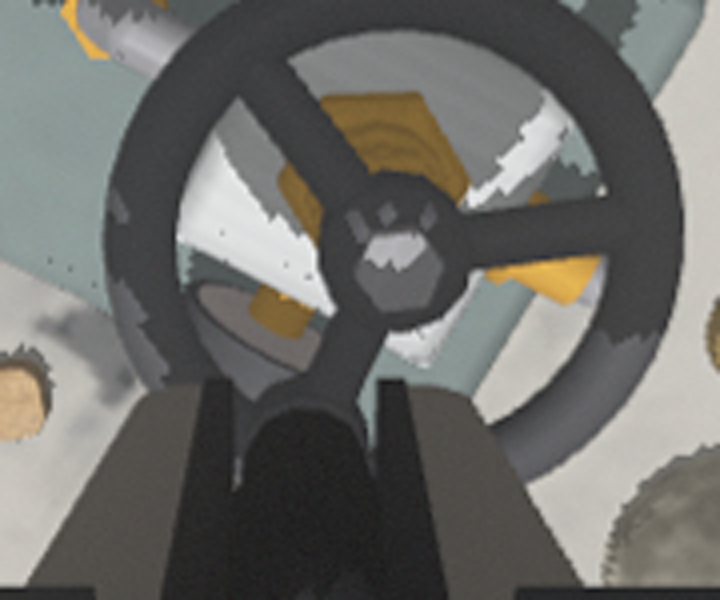

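```bash
python3 - <<'E'
from h import *
V=np.array([.4896,-.0097])
bot.set_gripper(.36);t=np.radians(-157);bot.line_to([V[0]+.032*np.cos(t),V[1]+.032*np.sin(t),.149],max_speed=.1)
print(bot.current_contact_force());bot.set_gripper(0,40)
p=np.array(bot.current_ee_pos());d=p[:2]-V;print(bot.current_contact_force(),np.hypot(*d),np.degrees(np.arctan2(d[1],d[0])),bot.current_clock())
W=bot.read_camera("wrist");cv2.imwrite("pics/w12.png",crop(W["pixels"],200,150,180,150,4))
E
python3 v.py "[-153,-148,-150,-152,-154,-156,-158,-160,-162,-164,-166]" 6 .4896 -.0097
```

```text
[ 0.34318869  0.54516802 -0.19559166]
[ 1.83705686 -1.502707   -1.70803834] 0.03184171637037069 -156.5497669151708 39.0083
-153 [-153.2   31.9   -1.9   -1.8   -0.8] -0.2
-148 [-147.7   31.9   -1.8   -0.8   -0.4] 0.3
-150 [-149.4   31.9   -2.5    1.6   -0.9] 0.6
-152 [-151.9   31.9   -2.4    1.    -1.6] 0.1
-154 [-154.1   31.9   -2.5    0.4   -1.9] -0.1
-156 [-156.1   31.9   -2.9    0.8   -1.4] -0.1
-158 [-158.1   31.9   -3.1    0.7   -1. ] -0.1
-160 [-158.4   31.9   -3.5    4.5   -3. ] 1.6
-162 [-158.6   31.9   -3.5    8.1   -4.9] 3.4
41.3083
```

View pics/w12.png

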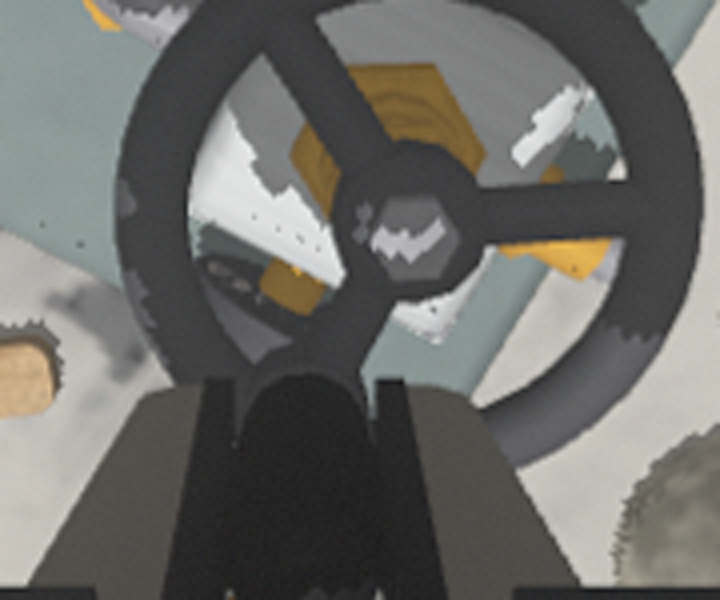

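```bash
python3 v.py "[-158+20*i for i in range(1,36)]+[552,557,561]" 12 .4896 -.0097; python3 - <<'E'
from h import *
print(bot.current_opening()*92)
W=bot.read_camera("wrist");cv2.imwrite("pics/w13.png",crop(W["pixels"],200,150,180,150,4))
E
```

```text
-138 [-137.8   32.    -2.4    1.     0.3] 0.2
-118 [-118.3   32.    -1.2    1.5    1. ] -0.3
-98 [-98.1  32.1   1.5   1.5   0.8] -0.1
-78 [-77.8  32.1   2.1   2.    0.4] 0.2
-58 [-57.5  32.2   3.9   1.8  -0.7] 0.5
-38 [-37.2  32.2   4.4   1.   -1.3] 0.8
-18 [-17.   32.2   4.9   1.4  -0.6] 1.0
2 [ 3.2 32.1  5.3  0.3 -0.8] 1.2
22 [23.3 32.1  4.6  1.6  1.7] 1.3
42 [43.2 32.   4.4  0.9  2.1] 1.2
62 [63.1 31.9  2.7  1.6  3.3] 1.1
82 [83.  31.8  2.9  2.6  3.5] 1.0
102 [103.   31.7   2.4   1.5   4.2] 1.0
122 [122.9  31.7   1.6   2.3   5.1] 0.9
142 [143.   31.7   2.4   2.6   3.7] 1.0
162 [163.   31.7   0.3   0.8   2.4] 1.0
182 [-177.1   31.8    1.     0.9    2.3] 0.9
202 [-157.3   31.8    0.2    1.8    2. ] 0.7
222 [-137.4   31.9    0.6    1.8    1.6] 0.6
242 [-117.6   32.     2.2    1.     1.7] 0.4
262 [-97.6  32.    2.5   1.2   1.6] 0.4
282 [-77.5  32.1   4.    1.9   0.6] 0.5
302 [-57.4  32.2   4.8   0.7   0.4] 0.6
322 [-37.1  32.2   4.6   1.8   0. ] 0.9
342 [-16.7  32.2   5.3   1.3  -1. ] 1.3
362 [ 3.7 32.2  5.5  2.  -0. ] 1.7
382 [23.7 32.   4.6  2.6  0.2] 1.7
402 [43.3 32.   3.8  1.7  2.5] 1.3
422 [63.1 31.9  3.2  1.9  4. ] 1.1
442 [83.  31.8  3.5  0.3  4.3] 1.0
462 [103.   31.8   2.2   1.1   4.7] 1.0
482 [123.   31.7   1.9   2.    4.3] 1.0
502 [143.   31.7   1.5   1.4   3.8] 1.0
522 [163.   31.7  -0.7   0.9   4. ] 1.0
542 [-177.2   31.8   -0.7    1.7    2.7] 0.8
552 [-167.6   31.8    0.     0.3    1.9] 0.4
557 [-1.629e+02  3.180e+01 -1.800e+00  1.000e-01  2.500e+00] 0.1
561 [-158.8   31.8   -1.1    0.2    1.8] 0.2
50.8083
18.549916612671694
```

View pics/w13.png

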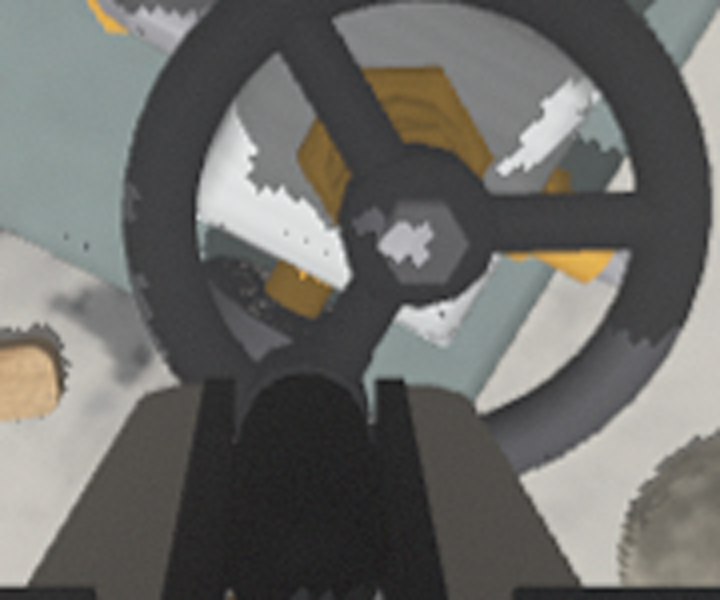

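```bash
python3 v.py "[561.6]" 12 .4896 -.0097; python3 - <<'E'
from h import *
bot.hold(.3)
p=np.array(bot.current_ee_pos())[:2]-[.4896,-.0097];print(np.degrees(np.arctan2(p[1],p[0])),bot.current_contact_force())
S=bot.read_camera("side");cv2.imwrite("pics/s14.png",crop(S["pixels"],90,90,330,220,2.4));T=bot.read_camera("top");cv2.imwrite("pics/t14.png",T["pixels"])
E
```

```text
561.6 [-158.5   31.9   -1.8   -1.     3. ] -0.1
51.1083
-158.53166096858968 [2.57979939 2.14636688 2.13165523]
```

View pics/s14.png

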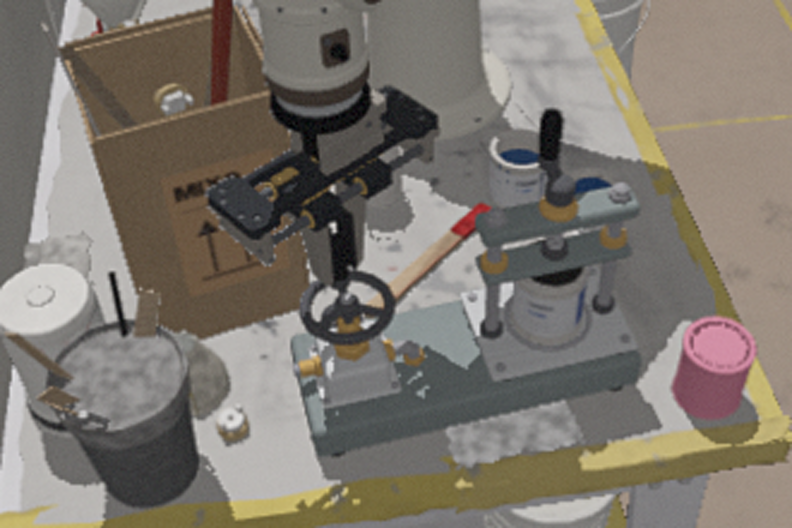

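```bash
python3 -c "
from h import *
bot.job_done();print(bot.current_clock())"
```

```text
the job is handed in; nothing more can be done
the job is handed in; nothing more can be done
```

The tin is clamped, and the valve was closed against its stop and backed off two turns. I handed the job in at about 51.5 s, with the gripper still holding the handwheel grip. The one thing I'm unsure of is the clamp pressure.

- **Clamp:** I wound the crank clockwise about 1.65 turns until the force at the grip rose to 18–21 N. When I let go, the crank sprang back about 20°. I gripped it again, wound it back up (first to about 18 N, then to 9 N) and eased the load off. It settled at the same angle both times, a few degrees to about 20° past first touch, since the force readings don't fix that point well. The pictures show the pad seated on the lid. I could not measure the remaining pressure directly, so it may be somewhat below 70 N.
- **Valve:** My first move onto the stop pushed the wheel with about 28 N, and the grip slid in the fingers. I gripped it again and approached in small steps, which put the stop at −158.4° (8 N). I then turned it back 720° in tracked steps and ended at −158.5°, about 0.1° off. The last wrist picture, taken just before a final 0.3° nudge, showed no slip in the fingers.
- **Surroundings:** In the last side picture, the bystanders and the pink look-alike looked undisturbed.

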